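Hold the loose hinge leaf in line with its bracket for the pin

ROBOT

A 6-joint arm with a two-finger parallel gripper is mounted at the origin on a cart in front of the work surface, level with it; the furniture and walls round the work are solid. World frame = base frame: x ahead of the robot, y to its left, z up, the work surface at z = 0. Lengths are in m, angles in rad, forces in N, time in s.
With the tool pointing down it reaches from about 0.35 to 0.975 m from the base axis. Payload 4.9 kg.
Tool frame: the origin (TCP) lies on the mounting face of the last link; the fingertips stand 173 mm ahead of it and the grasp point (between the pads) lies ctrl.pinch_z ahead of it (ctrl.pinch_z is the distance from the TCP to the grasp point, in m); z points along the fingers, y is the line along which they close (so a half turn about z gives the same grasp; the last joint's range is limited). The gripper opens to 85 mm and grips with 20 to 120 N. Pads are 22 mm wide; open, the fingers measure 114 mm over their backs; the gripper's body (76 mm by 85 mm) begins 54 mm behind the grasp point. The pads swing forward as they close: fully open they stand 13 mm farther back than shut.
Start: joints at [-1.369, 0.053, 1.613, -0, 1.476, -0.119], TCP at [0.197, -0.593, 0.405] pointing down, gripper open.
Joint ranges: [-3.01, 3.01], [-1.01, 2.22], [0.06, 2.58], [-1.02, 4.17], [0.09, 2.62], [-3.14, 3.14]. Speed limits (rad/s): [2.57, 2.57, 3.14, 3.14, 3.14, 3.14].

INTERFACE

Orientations are given as a rotation vector (axis times angle).
In Python, from station import telemetry, eyes, ctrl gives the robot as it stands.
- The arm moves only by the tool apply_moves, never from a script. Its argument "plan" is a list of rows, each a list of 5 numbers: the finger opening in m, from 0 to 0.0854, then the shift along the tool's x, y, z in m, then the turn about the tool's z in rad. In form: [[jaw, x, y, z, roll], ...]. A call has 1 to 12 rows; each row is the pose to reach, as a shift and turn from the pose commanded when the call began, along the tool's axes at that moment; what a row does not reach only later rows make up. A row lasts 1/12 s, in which the tool goes at most 41.7 mm and 7.16 degrees, less where a joint would pass 70% of its speed; a pose out of reach is approached as far as the arm can. A call with a gripper value outside its range is refused whole. The fingers move at their own pace and stop on an object; "newtons" is the grip in N (left out, the last holds). Time passes only in rows, so rows that repeat a pose let the fingers close. It gives the time, the measured TCP pose, the force, the opening and the grip force at its end, in the units of the state.
- telemetry.get_obs(): the state, without advancing time (a new reading comes with each control period).
- eyes.get_image(name): name is "scene" or "side" or "wrist"; returns a dict with "img" (384x512x3 uint8, blue, green, red), "range_z" (384x512 float32, m along the optical axis (not along the pixel's ray), 0 where there is no reading), "K" (3x3 intrinsics, pixels), "dist_coeffs" ([k1, k2, p1, p2, k3] as OpenCV has them; the pictures are not rectified), "pose" (4x4, takes a point from camera to world coordinates); the wrist camera has in their place "hand_eye" (4x4, takes a point from camera to tool coordinates, whose origin is the TCP and whose axes are the flange's). Camera axes: x right, y down, z forward; pixel columns grow to the right and rows downward; lengths in m; the calibration is good to about 2 mm. A picture is of the moment at which its call begins: read the wrist's pose just before it.
- ctrl.finish_job(): hands the job in; it is judged then, once.
Trained networks look in a picture, given as the dict that the camera call returned (one of the last four; its "shot" number tells which), for a name from the list of things; names that differ only in an ending like _2 or _b are one class to them, and where a whole thing is asked for, a point or a joint stands for the part that bears it (a point fixed in the world has none). Each returns a list of dicts, best first, with "confidence" (0 to 1); they miss things now and then, are a little off and sometimes report something else, mostly with a low value. They report only what shows in the picture. A call takes as long as a camera call. They do not tell look-alikes from the thing itself.
- eyes.search_frame(thing, picture): "box" ([left, top, right, bottom] in pixels, round what is visible of it).
- eyes.outline_of(thing, picture): "region" (384x512 bool, what is visible of it) and "box" ([left, top, right, bottom] in pixels, round what is visible of it).
- eyes.tip_of(thing, picture): "point" ([column, row] in pixels: a listed point, or the origin of a listed thing).
The state is a dict: "t": time; "q": joint angles; "dq": joint speeds; "effort": joint torques, N m; "tool_pos": TCP position; "tool_rot": TCP orientation; "contact_force": force on the tool from outside, world axes, zero at the start; "wrist_torque": the same for the moment, N m; "opening": finger opening in m; "grip_force": force on a finger pad.
Only numpy, scipy, OpenCV 4.12 (cv2) and the standard library are available. Lean on these libraries where they do the work, as an engineer would, in place of code of your own. Each camera call takes 0.05 s, during which the arm holds its last target. There are 200 camera calls.

TASK

Take the loose aluminium hinge leaf out of its grey stand and lower it, upright, into the blue hinge bracket, so that its knuckle sits midway between the bracket's two knuckles with all the holes in one straight line, and its side with the two orange bumpers is on the bracket's orange-striped side. Finish while still holding it there in the gripper, in the air and not resting on or pressing against the bracket, so that I can push the hinge pin through. Be gentle with the bracket and leave the other things on the bench where they are.

Things in the scene. Friction and masses are not known exactly. Their poses are not given: they have to be found in the camera images.
- leaf: Loose aluminium hinge leaf, 110 g, upright in the stand. Origin: middle of the bore of its one knuckle, at its lower edge; y along the bore, z up the plate. Knuckle 24 mm diameter, y +-12 mm, bore 12 mm. Neck 8 thick, 24 wide; plate 8 mm thick (x +-4), 60 wide (y +-30), z 17.5 to 84. Grip its flat faces between z 49 and the top, near y 0.
- leaf_marked_face (a point): Middle of the leaf's marked -x face (leaf frame -4, 0, 40 mm; axes as the leaf's). The face has two orange rubber bumpers, 10 mm diameter, standing out 5 mm, at y +-21, z 40 mm; the plate's top edge has an orange strip on that half.
- bracket: Hinge bracket, fixed; place and heading vary. Origin: centre of underside. Base 80x110x10 mm; blue block x +-15, y +-36, top z 50; two steel knuckles, 24 mm diameter, axis along y at z 80, at y -36 to -19 and 19 to 36; the gap between is open above. Orange stripes on block and base mark its -x side. Brass pin, part of it, is started in the +y knuckle: head out to y 72, nose outside the gap.
- hinge_axis (a point): Middle of the gap between the bracket's knuckles, on the hinge axis, 80 mm above the bench; axes as the bracket's (y along the hinge axis, -x toward the orange-striped side). The leaf's bore centre belongs here; the plate then clears the tops of the bracket's knuckles by 5.5 mm, and the leaf's knuckle has 7 mm of play at each end.
- stand: Grey stand, fixed; place and heading vary. Origin: centre of underside. Base 64x96x12 mm; two pillars at y 14 to 34 and -34 to -14, x +-15, top z 57.5, with a 10 mm slot along y, slot floor z 45.5. The leaf's plate stands in the slot, knuckle hanging between the pillars, bore centre 28 mm above the bench, axes as the stand's. It lifts straight up.
- bottle_1: Bystander: amber dropper bottle, 33 mm diameter, 102 mm high. Origin: centre of its underside.
- vial: Bystander: slim spray vial with white cap, 20 mm diameter, 76 mm high. Origin: centre of its underside.
- jar_1: Bystander: empty clear glass jar, 56 mm diameter, 42 mm high. Origin: centre of its underside.
- screwdriver: Bystander: small blue-handled screwdriver lying down, 152 mm long along its y, 21 mm high. Origin: centre of its underside.
There are look-alikes about, which are no part of the job. Leave any turquoise look-alike of the bracket alone.

How it is judged:
By the outcome, as a careful person would: the job done as asked, in the order asked, and still so for the second after the job is handed in, while the arm keeps its last pose, push and grip.
It also fails if it takes over 42 s, if anything falls off the work surface, if the arm or the gripper's body presses on something with over 40 N, if the wrist force passes 120 N, or if a joint passes its speed limit or range.

## Working session

There is one attempt and no reset: what is moved stays moved. The work goes in short steps, Python scripts to look and compute and a tool call to move; the robot and the scene stay as the last step left them, time stands still between calls to the robot, and variables do not carry over. Pictures are saved under pics/ and viewed, at most 10 in all, crops included, and the job is handed in when it is done.

Besides the shell and the picture viewer there is one more tool, called after ">>>" by a JSON object that holds its "fn" and its "kwargs". apply_moves: Moves the arm, as the interface text tells. Its arguments: {"type":"object","properties":{"plan":{"type":"array","items":{"type":"array","items":{"type":"number"}}},"newtons":{"type":"number"}},"required":["plan"]}

```bash
mkdir -p pics; ls; cat > h.py <<'E'
import numpy as np, cv2
from scipy.spatial.transform import Rotation as R
from station import telemetry, eyes, ctrl
def shot(n):
    o=telemetry.get_obs(); p=eyes.get_image(n)
    if n=='wrist':
        T=np.eye(4);T[:3,:3]=R.from_rotvec(o['tool_rot']).as_matrix();T[:3,3]=o['tool_pos'];p['T']=T@p['hand_eye']
    else: p['T']=np.array(p['pose'])
    return p
def cloud(p):
    h,w=p['range_z'].shape;u,v=np.meshgrid(np.arange(w),np.arange(h))
    n=cv2.undistortPoints(np.stack([u,v],-1).reshape(-1,1,2).astype(np.float64),p['K'],p['dist_coeffs']).reshape(h,w,2)
    z=p['range_z'];c=np.dstack([n[...,0]*z,n[...,1]*z,z])
    return c@p['T'][:3,:3].T+p['T'][:3,3]
def proj(p,X):
    Ti=np.linalg.inv(p['T']);return cv2.projectPoints((np.atleast_2d(X)@Ti[:3,:3].T+Ti[:3,3]),np.zeros(3),np.zeros(3),p['K'],p['dist_coeffs'])[0].reshape(-1,2)
E
python3 - <<'E'
from h import *
print(ctrl.pinch_z, telemetry.get_obs())
ims=[]
for n in ['scene','side']:
    p=shot(n);C=cloud(p);ims.append(p['img'])
    print(n,p['T'][:3,3].round(3))
    for t in ['leaf','bracket','stand','bottle_1','vial','jar_1','screwdriver']:
        for d in eyes.outline_of(t,p)[:3]:
            m=d['region']&(p['range_z']>0);X=C[m]
            print(t,round(d['confidence'],2),np.round(d['box']),m.sum(),np.median(X,0).round(3) if m.any() else '', X[:,2].max().round(3) if m.any() else '')
    cv2.imwrite(f'pics/{n}0.png',p['img'])
E
```

```text
pics
0.1547 {'t': 0.0, 'q': array([-1.36897773e+00,  5.33409807e-02,  1.61432154e+00, -1.90223052e-05,
        1.47597762e+00, -1.19029536e-01]), 'dq': array([ 1.01309711e-03, -1.25584184e-03, -4.71304680e-04,  1.43514323e-05,
        1.20402077e-03,  5.93757457e-04]), 'effort': array([ 2.27360106e-03, -3.93670034e+01, -3.70181751e+01,  8.58321209e-05,
        7.15511647e-03, -7.47270576e-06]), 'tool_pos': array([ 0.19703238, -0.5928389 ,  0.40345604]), 'tool_rot': array([-3.09923431e+00, -5.01504251e-01,  1.62705620e-04]), 'contact_force': array([ 0.24331368, -0.48923605,  0.17262267]), 'wrist_torque': array([0.01442558, 0.00526491, 0.04145826]), 'grip_force': 0.0, 'opening': 0.0853565240462838}
scene [-0.158  0.756  0.708]
leaf 0.63 [257. 187. 260. 216.] 108 [0.455 0.145 0.091] 0.114
leaf 0.54 [254. 161. 262. 182.] 96 [ 0.625 -0.032  0.038] 0.079
bracket 0.77 [307. 147. 334. 183.] 503 [ 0.498 -0.205  0.017] 0.095
bracket 0.71 [272. 164. 300. 202.] 590 [ 0.496 -0.023  0.013] 0.093
stand 0.94 [246. 199. 265. 228.] 485 [0.456 0.146 0.013] 0.062
bottle_1 0.57 [223. 161. 236. 188.] 221 [0.66  0.083 0.047] 0.098
vial 0.63 [257. 160. 262. 180.] 97 [ 0.625 -0.032  0.037] 0.079
jar_1 0.71 [189. 256. 207. 279.] 450 [0.409 0.389 0.027] 0.046
side [0.374 1.149 0.77 ]
leaf 0.67 [260. 190. 280. 224.] 400 [0.476 0.134 0.083] 0.115
bracket 0.84 [246. 160. 282. 202.] 719 [ 0.517 -0.03   0.038] 0.114
bracket 0.7 [256. 134. 286. 172.] 600 [ 0.506 -0.204  0.03 ] 0.095
stand 0.62 [252. 207. 290. 238.] 620 [0.469 0.15  0.015] 0.06
bottle_1 0.56 [196. 184. 210. 217.] 318 [0.665 0.086 0.045] 0.102
vial 0.36 [261. 188. 281. 219.] 404 [0.476 0.134 0.082] 0.115
jar_1 0.74 [272. 277. 296. 306.] 551 [0.418 0.401 0.027] 0.045
screwdriver 0.69 [192. 241. 223. 276.] 255 [0.595 0.31  0.017] 0.024
```

```bash
python3 - <<'E'
import cv2,numpy as np
a=cv2.imread('pics/scene0.png')[130:290,170:350];b=cv2.imread('pics/side0.png')[120:310,170:320]
f=lambda x:cv2.resize(x,(400,int(x.shape[0]*400/x.shape[1])),interpolation=cv2.INTER_CUBIC)
a,b=f(a),f(b);h=max(len(a),len(b))
cv2.imwrite('pics/c0.png',np.hstack([cv2.copyMakeBorder(x,0,h-len(x),0,0,0) for x in(a,b)]))
E
```

```text
(no output)
```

View pics/c0.png

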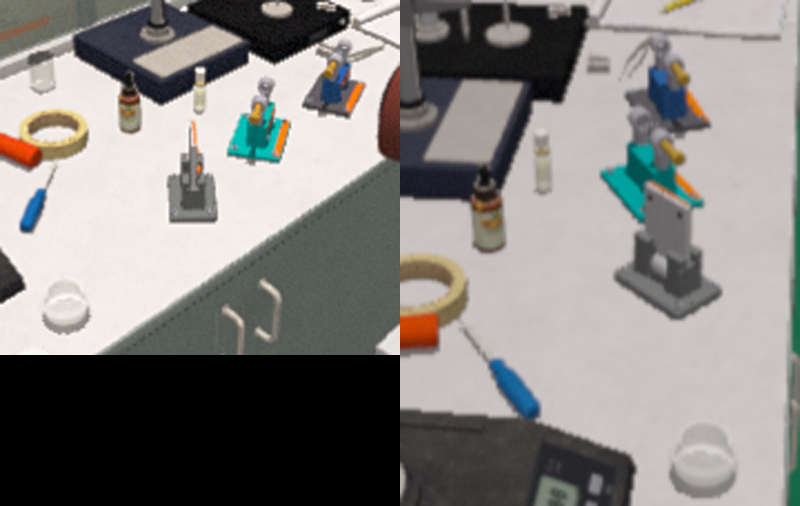

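```bash
python3 - <<'E'
from h import *
p=shot('wrist');print(p['hand_eye'].round(3),p['K'].round(0))
o=telemetry.get_obs();M=R.from_rotvec(o['tool_rot']).as_matrix();print(M.round(4))
for g in [(0.43,-0.2,0.40),(0.39,0.146,.40)]:print((M.T@(np.array(g)-o['tool_pos'])).round(3))
E
```

```text
[[-0.    -0.959 -0.284  0.071]
 [ 1.    -0.    -0.    -0.   ]
 [ 0.    -0.284  0.959  0.03 ]
 [ 0.     0.     0.     1.   ]] [[297.   0. 260.]
 [  0. 297. 189.]
 [  0.   0.   1.]]
[[ 0.949   0.3153  0.    ]
 [ 0.3153 -0.949  -0.    ]
 [ 0.      0.     -1.    ]]
[ 0.345 -0.3    0.005]
[ 0.416 -0.641  0.005]
```

>>> {"fn": "apply_moves", "kwargs": {"plan": [[0.085,0.02,-0.015,0,0],[0.085,0.05,-0.0375,0,0],[0.085,0.085,-0.064,0,0],[0.085,0.118,-0.088,0,0],[0.085,0.151,-0.113,0,0],[0.085,0.184,-0.138,0,0],[0.085,0.217,-0.163,0,0],[0.085,0.25,-0.1875,0,0],[0.085,0.283,-0.212,0,0],[0.085,0.316,-0.237,0,0],[0.085,0.345,-0.259,0,0],[0.085,0.36,-0.27,0,0]]}}

```text
t: 1.85
tool_pos: [0.4549, -0.2202, 0.405]
tool_rot: [-3.1, -0.507, -0.002]
contact_force: [0.0, -0.7, -0.6]
opening: 0.085
grip_force: 0.0
```

```bash
python3 - <<'E'
from h import *
o=telemetry.get_obs();print(o['t'],o['tool_pos'],np.abs(o['dq']).max())
p=shot('wrist');C=cloud(p)
for d in eyes.outline_of('bracket',p)[:3]:
    m=d['region']&(p['range_z']>0);X=C[m];print(d['confidence'],d['box'],np.median(X,0).round(3),X.max(0).round(3))
for t in['hinge_axis','bracket']:
  for d in eyes.tip_of(t,p)[:2]:print(t,d)
np.savez('w1.npz',C=C,img=p['img'],T=p['T'])
cv2.imwrite('pics/w1.png',p['img'])
E
```

```text
1.85 [ 0.45492656 -0.22023753  0.40500184] 0.4080766621296171
0.8 [215.7, 85.3, 327.5, 153.0] [ 0.513 -0.228  0.012] [ 0.567 -0.165  0.094]
0.59 [40.9, 24.7, 189.0, 117.1] [ 0.508 -0.054  0.013] [0.574 0.066 0.095]
hinge_axis {'point': [287.4, 122.5], 'confidence': 0.97}
hinge_axis {'point': [106.5, 65.9], 'confidence': 0.82}
bracket {'point': [139.0, 74.8], 'confidence': 0.7}
bracket {'point': [282.3, 119.6], 'confidence': 0.63}
```

View pics/w1.png

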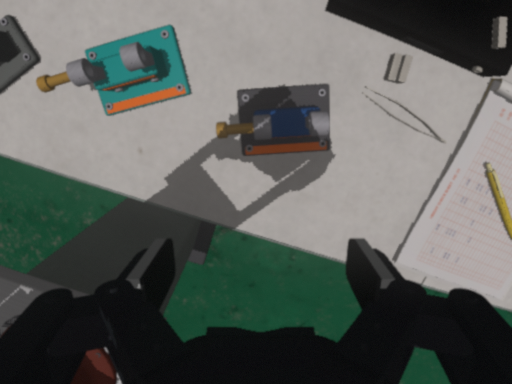

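>>> {"fn": "apply_moves", "kwargs": {"plan": [[0.085,0.02,0.0,0.025,0],[0.085,0.025,0.0,0.05,0],[0.085,0.025,0.0,0.07,0],[0.085,0.025,0.0,0.08,0],[0.085,0.025,0.0,0.08,0],[0.085,0.025,0.0,0.08,0]]}}

```text
t: 2.55
tool_pos: [0.4769, -0.2164, 0.3248]
tool_rot: [-3.101, -0.499, 0.001]
contact_force: [0.4, 0.8, 0.9]
opening: 0.0852
grip_force: 0.0
```

```bash
cat >> h.py <<'E'
def rep(p,C,things):
    for t in things:
        for d in eyes.tip_of(t,p)[:2]:print(t,d)
def ray(p,uv,z):
    n=cv2.undistortPoints(np.array(uv,float).reshape(1,1,2),p['K'],p['dist_coeffs']).ravel()
    d=p['T'][:3,:3]@[n[0],n[1],1];o=p['T'][:3,3];return o+d*(z-o[2])/d[2]
def rect(X):
    r=cv2.minAreaRect((X[:,:2]*1000).astype(np.float32));return r
E
python3 - <<'E'
from h import *
o=telemetry.get_obs();print(o['t'],o['tool_pos'],np.abs(o['dq']).max())
p=shot('wrist');C=cloud(p)
for d in eyes.tip_of('hinge_axis',p)[:2]:print(d,ray(p,d['point'],.08))
d=eyes.outline_of('bracket',p)[0];m=d['region']&(p['range_z']>0);X=C[m];print(d['box'],d['confidence'])
z=X[:,2];print(np.histogram(z,bins=np.arange(-.005,.1,.005)))
print('base',rect(X[(z>.006)&(z<.014)]),rect(X[z<.014]))
k=X[z>.085];print('top',rect(k))
print('blk',rect(X[(z>.045)&(z<.055)]))
np.savez('w2.npz',C=C,img=p['img'],T=p['T'],m=m)
cv2.imwrite('pics/w2.png',p['img'])
E
```

```text
2.55 [ 0.47685542 -0.21638944  0.32478255] 0.031748573150105014
{'point': [52.2, 84.7], 'confidence': 0.59} [ 0.51115162 -0.04808133  0.08      ]
{'point': [294.9, 161.3], 'confidence': 0.57} [ 0.51209481 -0.23156208  0.08      ]
[2.6, 32.0, 167.2, 142.9] 0.62
(array([   2,   19,  558, 5150,  141,  122,  189,   91,  127,  161,  440,
       1458,  126,  130,  126,  175,  370,  241,  614, 1009]), array([-0.005,  0.   ,  0.005,  0.01 ,  0.015,  0.02 ,  0.025,  0.03 ,
        0.035,  0.04 ,  0.045,  0.05 ,  0.055,  0.06 ,  0.065,  0.07 ,
        0.075,  0.08 ,  0.085,  0.09 ,  0.095]))
base ((511.1012878417969, -48.028709411621094), (80.42570495605469, 111.07805633544922), 31.967687606811523) ((498.7618103027344, -26.106918334960938), (82.70197296142578, 161.33868408203125), 31.967687606811523)
top ((508.9835205078125, -46.39739227294922), (22.909910202026367, 79.30421447753906), 31.734546661376953)
blk ((511.0997619628906, -49.213653564453125), (31.319564819335938, 71.31169891357422), 31.30584716796875)
```

View pics/w2.png

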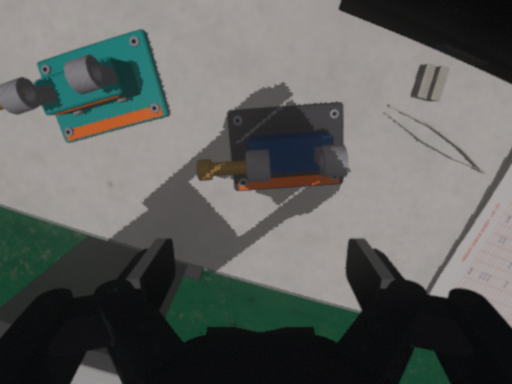

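```bash
python3 - <<'E'
from h import *
f=np.load('w2.npz');C=f['C'].reshape(-1,3)
X=C[(abs(C[:,0]-.512)<.075)&(abs(C[:,1]+.2316)<.085)]
z=X[:,2]
for a,b in [(.005,.0145),(.046,.054),(.087,.1)]:
    s=X[(z>a)&(z<b)];print(len(s),np.median(s[:,2]),rect(s),s.min(0),s.max(0))
print(np.median(z[z<.004]))
# knuckles: top ridge points split from pin along the long axis
s=X[z>.0875];print(np.histogram(s[:,1],bins=12))
E
```

```text
4947 0.011036147747902902 ((520.578125, -254.64297485351562), (79.99935913085938, 158.44827270507812), 22.44540786743164) [ 0.45538955 -0.315626    0.00510827] [ 0.58103962 -0.16748643  0.01449226]
2048 0.050780715407975754 ((511.21563720703125, -232.26458740234375), (30.890422821044922, 71.49832153320312), 22.493865966796875) [ 0.49174336 -0.26217252  0.04607238] [ 0.53778761 -0.1945289   0.05398652]
1530 0.091119245689975 ((504.60479736328125, -215.1829376220703), (21.192331314086914, 107.41323852539062), 22.35814094543457) [ 0.47966467 -0.26799297  0.0870044 ] [ 0.53382441 -0.16513051  0.094662  ]
0.000819535430916063
(array([2065, 5500, 4026, 1767, 2875, 3460, 2997, 3659, 2970, 4008, 3990,
       4900]), array([-0.2883611 , -0.27654772, -0.26473434, -0.25292096, -0.24110758,
       -0.2292942 , -0.21748082, -0.20566744, -0.19385406, -0.18204068,
       -0.1702273 , -0.15841392, -0.14660054]))
```

>>> {"fn": "apply_moves", "kwargs": {"plan": [[0.085,0.004,-0.02,-0.02,0],[0.085,0.01,-0.055,-0.04,0],[0.085,0.017,-0.09,-0.045,0],[0.085,0.024,-0.127,-0.045,0],[0.085,0.031,-0.164,-0.045,0],[0.085,0.038,-0.201,-0.045,0],[0.085,0.045,-0.24,-0.045,0],[0.085,0.052,-0.277,-0.045,0],[0.085,0.058,-0.31,-0.045,0],[0.085,0.062,-0.335,-0.045,0],[0.085,0.064,-0.343,-0.045,0],[0.085,0.064,-0.343,-0.045,0]]}}

```text
t: 3.7
tool_pos: [0.4297, 0.1315, 0.3711]
tool_rot: [3.1, 0.507, 0.004]
contact_force: [0.3, 0.1, -0.5]
opening: 0.0848
grip_force: 0.0
```

>>> {"fn": "apply_moves", "kwargs": {"plan": [[0.085,0,0,0,0],[0.085,0,0,0,0],[0.085,0,0,0,0]]}}

```text
t: 3.95
tool_pos: [0.4303, 0.129, 0.3699]
tool_rot: [3.101, 0.498, 0.001]
contact_force: [0.2, 1.2, -0.2]
opening: 0.0851
grip_force: 0.0
```

```bash
python3 - <<'E'
from h import *
o=telemetry.get_obs();print(o['t'],o['tool_pos'],o['tool_rot'],o['q'],np.abs(o['dq']).max())
p=shot('wrist');C=cloud(p)
for t in['leaf','leaf_marked_face','stand']:
  for d in eyes.tip_of(t,p)[:2]:print(t,d)
X=C.reshape(-1,3);X=X[(abs(X[:,0]-.458)<.08)&(abs(X[:,1]-.146)<.08)];z=X[:,2]
print(np.histogram(z,bins=np.arange(-.005,.12,.005)))
for a,b in [(.007,.016),(.107,.118)]:
    s=X[(z>a)&(z<b)];print(len(s),np.median(s[:,2]),rect(s))
np.savez('w3.npz',C=C,img=p['img'],T=p['T'])
cv2.imwrite('pics/w3.png',p['img'])
E
```

```text
3.95 [0.43025758 0.12904    0.36993412] [3.10143130e+00 4.98383582e-01 5.45822952e-04] [ 1.25517420e-01 -3.67807716e-01  2.04486580e+00 -3.62833167e-04
  1.46417465e+00  1.37768719e+00] 0.004334466923421886
leaf {'point': [272.5, 130.5], 'confidence': 0.56}
leaf_marked_face {'point': [278.6, 140.8], 'confidence': 0.74}
leaf_marked_face {'point': [274.8, 130.2], 'confidence': 0.16}
stand {'point': [271.3, 127.3], 'confidence': 0.64}
(array([ 2114, 12566,    76,  2466,   203,    13,    28,    50,   153,
          51,    63,    50,   579,    43,    35,    35,    44,    42,
          50,    48,    46,    58,    64,   812]), array([-0.005,  0.   ,  0.005,  0.01 ,  0.015,  0.02 ,  0.025,  0.03 ,
        0.035,  0.04 ,  0.045,  0.05 ,  0.055,  0.06 ,  0.065,  0.07 ,
        0.075,  0.08 ,  0.085,  0.09 ,  0.095,  0.1  ,  0.105,  0.11 ,
        0.115]))
2629 0.01281251874322914 ((474.7969970703125, 129.22837829589844), (64.41861724853516, 95.56089782714844), 48.445064544677734)
852 0.11286875898590773 ((474.6866149902344, 129.32504272460938), (8.39309310913086, 59.386558532714844), 48.86737060546875)
```

View pics/w3.png

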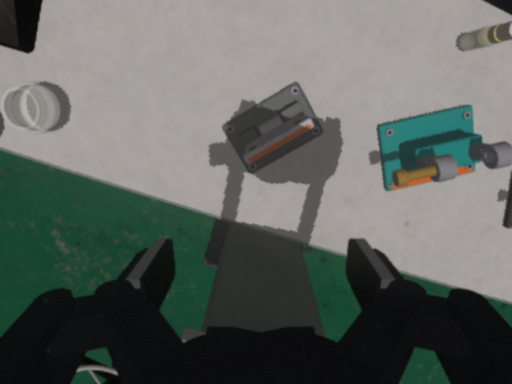

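>>> {"fn": "apply_moves", "kwargs": {"plan": [[0.085,0.01,0.003,0,0.1],[0.085,0.02,0.006,0.005,0.22],[0.085,0.03,0.009,0.01,0.34],[0.085,0.036,0.012,0.015,0.46],[0.085,0.042,0.0137,0.02,0.58],[0.085,0.042,0.0137,0.025,0.7],[0.085,0.042,0.0137,0.03,0.82],[0.085,0.042,0.0137,0.03,0.93],[0.085,0.042,0.0137,0.03,1.02],[0.085,0.042,0.0137,0.03,1.044],[0.085,0.042,0.0137,0.03,1.044],[0.085,0.042,0.0137,0.03,1.044]]}}

```text
t: 5.15
tool_pos: [0.4741, 0.1303, 0.3397]
tool_rot: [2.939, -1.109, 0.0]
contact_force: [-0.2, 0.2, 0.0]
opening: 0.0852
grip_force: 0.0
```

```bash
python3 - <<'E'
from h import *
o=telemetry.get_obs();print(o['t'],o['tool_pos'],o['tool_rot'],o['q'],np.abs(o['dq']).max())
M=R.from_rotvec(o['tool_rot']).as_matrix();print(M.round(3), np.degrees(np.arctan2(M[1,1],M[0,1])))
p=shot('wrist');C=cloud(p)
X=C.reshape(-1,3);X=X[(abs(X[:,0]-.475)<.08)&(abs(X[:,1]-.129)<.08)];z=X[:,2]
for a,b in [(.007,.016),(.107,.118)]:
    s=X[(z>a)&(z<b)];r=rect(s);print(len(s),np.median(s[:,2]),r)
print('tool',M.T@(np.r_[np.array(r[0])/1000,.251]-o['tool_pos']))
cv2.imwrite('pics/w4.png',p['img'])
E
```

```text
5.15 [0.47412092 0.13025359 0.33972739] [ 2.93921681e+00 -1.10931415e+00  1.87593645e-05] [ 1.16626505e-01 -2.25372777e-01  1.98380544e+00 -1.00518628e-05
  1.38315166e+00  2.40920294e+00] 0.0025941173033716845
[[ 0.751 -0.661  0.   ]
 [-0.661 -0.751 -0.   ]
 [ 0.     0.    -1.   ]] -131.35484677853734
3066 0.012802246755947488 ((474.8984680175781, 128.50083923339844), (64.02889251708984, 94.66145324707031), 48.932044982910156)
939 0.11293859799142714 ((474.4089050292969, 128.72731018066406), (7.921764373779297, 59.85894775390625), 48.38551330566406)
tool [0.00122346 0.00095536 0.08872741]
```

>>> {"fn": "apply_moves", "kwargs": {"plan": [[0.085,0.001,0.001,0.012,0],[0.085,0.001,0.001,0.03,0],[0.085,0.001,0.001,0.05,0],[0.085,0.001,0.001,0.07,0],[0.085,0.001,0.001,0.083,0],[0.085,0.001,0.001,0.0885,0],[0.085,0.001,0.001,0.0885,0],[0.085,0.001,0.001,0.0885,0],[0.03,0.001,0.001,0.0885,0],[0.015,0.001,0.001,0.0885,0],[0.012,0.001,0.001,0.0885,0],[0.012,0.001,0.001,0.0885,0]], "newtons": 50}}

```text
t: 6.2
tool_pos: [0.4744, 0.1291, 0.252]
tool_rot: [-2.938, 1.111, -0.002]
contact_force: [-0.3, 0.1, 0.3]
opening: 0.0384
grip_force: 0.0
```

>>> {"fn": "apply_moves", "kwargs": {"plan": [[0.012,0,0,0,0],[0.006,0,0,0,0],[0.0,0,0,0,0],[0.0,0,0,0,0],[0.0,0,0,0,0],[0.0,0,0,0,0],[0.0,0,0,0,0]], "newtons": 50}}

```text
t: 6.78
tool_pos: [0.4743, 0.1291, 0.2514]
tool_rot: [-2.938, 1.111, -0.0]
contact_force: [0.8, 0.0, 1.9]
opening: 0.0069
grip_force: 49.5
```

>>> {"fn": "apply_moves", "kwargs": {"plan": [[0,0,0,-0.004,0],[0,0,0,-0.012,0],[0,0,0,-0.025,0],[0,0,0,-0.04,0],[0,0,0,-0.06,0],[0,0,0,-0.08,0],[0,0,0,-0.1,0],[0,0,0,-0.115,0],[0,0,0,-0.125,0],[0,0,0,-0.13,0],[0,0,0,-0.13,0],[0,0,0,-0.13,0]]}}

```text
t: 7.78
tool_pos: [0.4739, 0.129, 0.3805]
tool_rot: [2.938, -1.111, -0.002]
contact_force: [-0.1, 0.1, -1.5]
opening: 0.0076
grip_force: 49.3
```

```bash
python3 - <<'E'
from h import *
o=telemetry.get_obs();print(o['t'],o['tool_pos'],o['opening'],o['grip_force'],o['contact_force'],o['q'])
M=R.from_rotvec(o['tool_rot']).as_matrix();y=np.degrees(np.arctan2(M[1,1],M[0,1]));print(y)
print('to bracket',M.T@(np.array([.5113,-.2320,.381])-o['tool_pos']),'roll',np.radians(y-(22.4-180)))
p=shot('wrist');C=cloud(p)@M-o['tool_pos']@M
cv2.imwrite('pics/w5.png',p['img'])
s=C.reshape(-1,3);s=s[(abs(s[:,1])<.03)&(abs(s[:,0])<.04)&(s[:,2]>.12)&(s[:,2]<.26)]
print(len(s));print(np.histogram(s[:,2],bins=14))
E
```

```text
7.7833 [0.473904   0.12900127 0.38046569] 0.0076332326828425015 49.32098150253296 [-0.14039134  0.11074506 -1.45147035] [ 1.14140524e-01 -2.60129594e-01  1.94329949e+00 -1.17738247e-04
  1.45970904e+00  2.40815583e+00]
-131.43662025242074
to bracket [ 0.26694249  0.24589048 -0.00048675] roll 0.45663712004486096
7814
(array([1972,  937, 2625,  581,  502,  348,   89,  206,   51,   46,   17,
        222,  196,   22]), array([0.12000243, 0.12797472, 0.135947  , 0.14391928, 0.15189156,
       0.15986384, 0.16783613, 0.17580841, 0.18378069, 0.19175297,
       0.19972526, 0.20769754, 0.21566982, 0.2236421 , 0.23161438]))
```

View pics/w5.png

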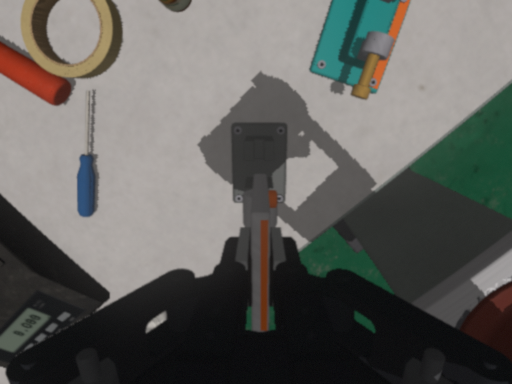

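>>> {"fn": "apply_moves", "kwargs": {"plan": [[0,0.008,0.007,0,0.01],[0,0.024,0.022,0,0.03],[0,0.05,0.046,0,0.07],[0,0.077,0.071,0,0.12],[0,0.105,0.097,0,0.17],[0,0.133,0.123,0,0.22],[0,0.161,0.148,0,0.27],[0,0.189,0.174,0,0.32],[0,0.215,0.198,0,0.37],[0,0.238,0.219,0,0.41],[0,0.256,0.236,0,0.44],[0,0.267,0.246,0,0.457]]}}

```text
t: 8.83
tool_pos: [0.5108, -0.2352, 0.3799]
tool_rot: [2.606, -1.753, -0.003]
contact_force: [-0.1, -0.3, -0.8]
opening: 0.007
grip_force: 49.3
```

>>> {"fn": "apply_moves", "kwargs": {"plan": [[0,0,0,0,0],[0,0,0,0,0],[0,0,0,0,0],[0,0,0,0,0]]}}

```text
t: 9.17
tool_pos: [0.5115, -0.2309, 0.3809]
tool_rot: [-2.612, 1.746, 0.001]
contact_force: [0.6, 0.1, -1.4]
opening: 0.0076
grip_force: 49.3
```

```bash
python3 - <<'E'
from h import *
o=telemetry.get_obs();print(o['t'],o['tool_pos'],o['opening'],o['grip_force'],np.abs(o['dq']).max())
M=R.from_rotvec(o['tool_rot']).as_matrix();y=np.degrees(np.arctan2(M[1,1],M[0,1]));print(y, M[:,2])
p=shot('wrist');W=cloud(p);C=(W-o['tool_pos'])@M
np.savez('w6.npz',W=W,C=C,img=p['img'])
X=W.reshape(-1,3)
X=X[(abs(X[:,0]-.512)<.09)&(abs(X[:,1]+.232)<.11)];z=X[:,2]
for a,b in [(.006,.0145),(.046,.054),(.086,.097)]:
    s=X[(z>a)&(z<b)];print(len(s),np.median(s[:,2]),rect(s))
cv2.imwrite('pics/w6.png',p['img'])
E
```

```text
9.1667 [ 0.51146771 -0.23090736  0.38090056] 0.0076158051892501995 49.321408867836 0.006029781508298496
-157.52400056405335 [-5.00824000e-04  6.64657369e-04 -9.99999654e-01]
3930 0.011044041642761349 ((528.5068359375, -267.99334716796875), (82.17941284179688, 191.222900390625), 25.014394760131836)
737 0.050744168868728345 ((513.9212646484375, -240.05844116210938), (30.180252075195312, 55.47999572753906), 23.231964111328125)
463 0.0913072096934785 ((521.392333984375, -257.84710693359375), (20.788171768188477, 16.996551513671875), 22.558246612548828)
```

View pics/w6.png

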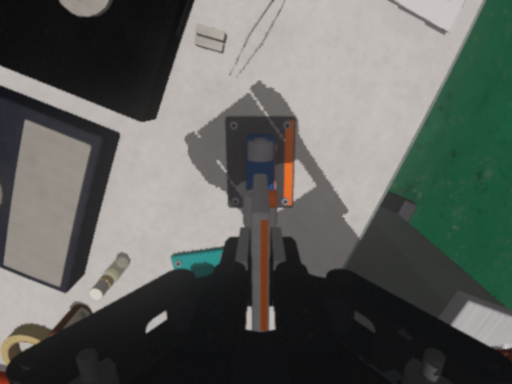

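```bash
python3 - <<'E'
from h import *
f=np.load('w6.npz');C=f['C'].reshape(-1,3);img=f['img'].reshape(-1,3).astype(int)
# plate top strip (expected tool z ~0.139), edge face x~.03, neck/knuckle end x~.012
s=C[(abs(C[:,1])<.012)&(abs(C[:,2]-.139)<.004)&(abs(C[:,0])<.04)];print('top',len(s),s.min(0),s.max(0),np.median(s,0))
print(np.histogram(s[:,0],bins=np.arange(-.04,.041,.005)))
for a in np.arange(.14,.24,.008):
    s=C[(abs(C[:,1])<.02)&(C[:,2]>a)&(C[:,2]<a+.008)&(C[:,0]<.045)&(C[:,0]>.005)]
    if len(s)>5:print(a.round(3),len(s),np.percentile(s,[5,50,95],axis=0)[:,:2].round(4).tolist())
E
```

```text
top 2729 [-0.02843578 -0.01198774  0.1350027 ] [0.03087359 0.0110301  0.1429632 ] [0.00841254 0.00091706 0.13838867]
(array([  0,   0,  75, 154, 157, 170, 201, 210, 219, 259, 514, 220, 230,
       249,  71,   0]), array([-4.00000000e-02, -3.50000000e-02, -3.00000000e-02, -2.50000000e-02,
       -2.00000000e-02, -1.50000000e-02, -1.00000000e-02, -5.00000000e-03,
       -2.08166817e-17,  5.00000000e-03,  1.00000000e-02,  1.50000000e-02,
        2.00000000e-02,  2.50000000e-02,  3.00000000e-02,  3.50000000e-02,
        4.00000000e-02]))
0.14 601 [[0.0065, -0.0145], [0.0107, 0.0009], [0.0304, 0.0164]]
0.148 536 [[0.0062, -0.0149], [0.0106, 0.0011], [0.0305, 0.0163]]
0.156 433 [[0.0064, -0.0145], [0.0105, 0.0009], [0.0304, 0.0166]]
0.164 200 [[0.0066, -0.0107], [0.0109, 0.0006], [0.0305, 0.0124]]
0.172 179 [[0.0186, -0.0017], [0.0242, 0.0067], [0.0305, 0.0094]]
0.18 83 [[0.0245, -0.0024], [0.0301, 0.003], [0.0305, 0.0094]]
0.188 48 [[0.0297, -0.0024], [0.0303, 0.0011], [0.0306, 0.0045]]
0.196 39 [[0.0297, -0.0027], [0.0302, 0.0008], [0.0305, 0.0044]]
0.204 6 [[0.0059, -0.0051], [0.0088, -0.0051], [0.0119, -0.005]]
0.212 98 [[0.0054, -0.01], [0.0096, -0.0072], [0.0124, -0.0051]]
0.22 40 [[0.0065, -0.0108], [0.0122, -0.0082], [0.0126, -0.0047]]
0.228 7 [[0.0122, -0.0074], [0.0123, -0.0056], [0.0124, 0.0035]]
```

>>> {"fn": "apply_moves", "kwargs": {"plan": [[0,0.0004,0.0003,0.003,0],[0,0.0004,0.0003,0.009,0],[0,0.0004,0.0003,0.017,0],[0,0.0004,0.0003,0.025,0],[0,0.0004,0.0003,0.034,0],[0,0.0004,0.0003,0.043,0],[0,0.0004,0.0003,0.052,0],[0,0.0004,0.0003,0.06,0],[0,0.0004,0.0003,0.067,0],[0,0.0004,0.0003,0.073,0],[0,0.0004,0.0003,0.0765,0],[0,0.0004,0.0003,0.0775,0]]}}

```text
t: 10.22
tool_pos: [0.5112, -0.2325, 0.3028]
tool_rot: [2.61, -1.748, -0.002]
contact_force: [-0.1, -0.1, -1.4]
opening: 0.0071
grip_force: 49.3
```

>>> {"fn": "apply_moves", "kwargs": {"plan": [[0,0,0,0,0],[0,0,0,0,0],[0,0,0,0,0],[0,0,0,0,0],[0,0,0,0,0]]}}

```text
t: 10.63
tool_pos: [0.5115, -0.2326, 0.3042]
tool_rot: [-2.61, 1.748, -0.001]
contact_force: [0.1, 0.1, -0.8]
opening: 0.0072
grip_force: 49.3
```

```bash
python3 - <<'E'
from h import *
o=telemetry.get_obs();print(o['t'],o['tool_pos'],o['opening'],o['grip_force'],o['contact_force'],np.abs(o['dq']).max())
M=R.from_rotvec(o['tool_rot']).as_matrix();print(np.degrees(np.arctan2(M[1,1],M[0,1])), M[:,2])
p=shot('wrist');W=cloud(p);C=((W-o['tool_pos'])@M).reshape(-1,3)
s=C[(abs(C[:,2]-.212)<.003)&(abs(C[:,1])<.02)&(C[:,0]>.012)&(C[:,0]<.045)];X=s
print('knuckle top (tool)',len(s),rect(s),s[:,0].min(),s[:,0].max())
s=C[(abs(C[:,2]-.194)<.008)&(abs(C[:,1])<.006)&(C[:,0]>.028)&(C[:,0]<.033)];print('edge',len(s),np.percentile(s,[2,50,98],axis=0))
s=C[(C[:,2]>.20)&(C[:,2]<.235)&(abs(C[:,1])<.015)&(C[:,0]>.016)&(C[:,0]<.04)]
from scipy.optimize import least_squares
r=least_squares(lambda q:np.hypot(s[:,1]-q[0],s[:,2]-q[1])-.012,[0,.223],loss='soft_l1',f_scale=.0005);print('knuckle axis y,z',r.x,len(s),np.std(r.fun))
a=p['img'];b=shot('side');c=shot('scene')
f=lambda x,w:cv2.resize(x,(w,w*3//4),interpolation=cv2.INTER_CUBIC)
k=proj(b,[.511,-.232,.1])[0].astype(int);l=proj(c,[.511,-.232,.1])[0].astype(int)
cr=lambda i,k:i[max(k[1]-24,0):,max(k[0]-32,0):][:48,:64]
cv2.imwrite('pics/f.png',np.vstack([f(a[60:252,130:386],780)[:320],np.hstack([f(cr(b['img'],k),390)[:280],f(cr(c['img'],l),390)[:280]])]))
E
```

```text
10.6333 [ 0.51148673 -0.23263095  0.3041675 ] 0.007185093834142249 49.32125508785248 [ 0.0983209   0.1244183  -0.75733777] 0.003906618783397893
-157.62068843854684 [ 6.87413885e-04 -3.96838095e-04 -9.99999685e-01]
knuckle top (tool) 464 ((23.790771484375, 0.47069835662841797), (17.386503219604492, 23.1809024810791), 89.35724639892578) 0.01213734116604266 0.03540660576972727
edge 92 [[ 0.02941616 -0.00260446  0.18634999]
 [ 0.03027971  0.00082983  0.19369626]
 [ 0.03070307  0.00482181  0.20100448]]
knuckle axis y,z [0.00056271 0.22331181] 881 0.002270944389892642
```

View pics/f.png

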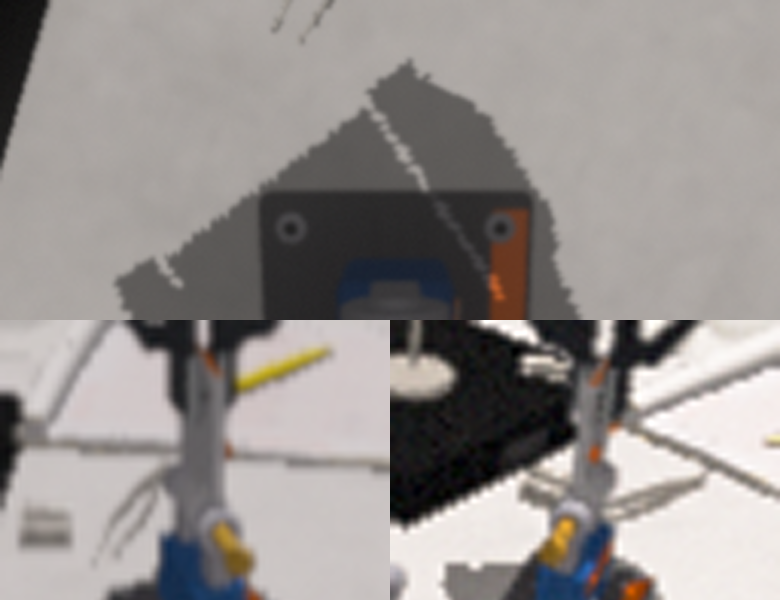

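```bash
cat > m.py <<'E'
from h import *
from scipy.optimize import least_squares
P=[];out=[]
for i in range(6):
    o=telemetry.get_obs();P.append(np.r_[o['tool_pos'],o['tool_rot']])
    M=R.from_rotvec(o['tool_rot']).as_matrix();p=eyes.get_image('wrist');p['T']=p['hand_eye'];C=cloud(p).reshape(-1,3)
    k=C[(C[:,2]>.205)&(C[:,2]<.2205)&(abs(C[:,1])<.0115)&(C[:,0]>.0205)&(C[:,0]<.042)]
    r=least_squares(lambda q:np.hypot(k[:,1]-q[0],k[:,2]-q[1])-.012,[0,.223],loss='soft_l1',f_scale=.0003)
    e=C[(abs(C[:,2]-.194)<.008)&(abs(C[:,1])<.006)&(C[:,0]>.028)&(C[:,0]<.033)]
    t=C[(abs(C[:,1])<.0045)&(abs(C[:,2]-.139)<.002)&(C[:,0]>.014)&(C[:,0]<.029)]
    out.append([*r.x,np.median(abs(r.fun)),np.percentile(k[:,0],99),np.percentile(e[:,1],[3,97]).mean(),np.median(e[:,0]),np.median(t[:,2])+.084])
print(np.round(P,4));print('axis y,z,res,xmax | leaf y, edge x, bore z');print(np.round(np.array(out)*1000,2))
E
python3 m.py
```

```text
[[ 5.1140e-01 -2.3260e-01  3.0390e-01 -2.6103e+00  1.7481e+00 -5.0000e-04]
 [ 5.1140e-01 -2.3260e-01  3.0380e-01  2.6103e+00 -1.7481e+00  3.0000e-04]
 [ 5.1140e-01 -2.3260e-01  3.0380e-01  2.6103e+00 -1.7481e+00  2.0000e-04]
 [ 5.1140e-01 -2.3260e-01  3.0370e-01 -2.6103e+00  1.7481e+00  0.0000e+00]
 [ 5.1140e-01 -2.3260e-01  3.0370e-01  2.6103e+00 -1.7481e+00 -1.0000e-04]
 [ 5.1140e-01 -2.3260e-01  3.0370e-01 -2.6103e+00  1.7481e+00  1.0000e-04]]
axis y,z,res,xmax | leaf y, edge x, bore z
[[  0.38 223.27   0.38  35.44   1.12  30.3  222.43]
 [  0.37 223.13   0.4   35.49   1.08  30.29 222.44]
 [  0.36 223.15   0.34  35.51   1.13  30.33 222.43]
 [  0.34 223.04   0.35  35.52   1.08  30.25 222.37]
 [  0.33 223.06   0.35  35.55   1.08  30.28 222.38]
 [  0.34 223.07   0.35  35.5    1.11  30.26 222.44]]
```

>>> {"fn": "apply_moves", "kwargs": {"plan": [[0,-0.0005,-0.0005,0.0004,0],[0,-0.0005,-0.0005,0.0004,0],[0,-0.0005,-0.0005,0.0004,0],[0,-0.0005,-0.0005,0.0004,0],[0,-0.0005,-0.0005,0.0004,0],[0,-0.0005,-0.0005,0.0004,0],[0,-0.0005,-0.0005,0.0004,0],[0,-0.0005,-0.0005,0.0004,0]]}}

```text
t: 11.75
tool_pos: [0.5116, -0.2319, 0.3033]
tool_rot: [-2.61, 1.748, 0.0]
contact_force: [-1.1, 0.9, -1.2]
opening: 0.0071
grip_force: 49.3
```

```bash
python3 m.py
```

```text
[[ 5.1160e-01 -2.3190e-01  3.0330e-01 -2.6103e+00  1.7481e+00  1.0000e-04]
 [ 5.1170e-01 -2.3190e-01  3.0330e-01 -2.6103e+00  1.7481e+00  0.0000e+00]
 [ 5.1160e-01 -2.3190e-01  3.0330e-01  2.6103e+00 -1.7481e+00  0.0000e+00]
 [ 5.1170e-01 -2.3190e-01  3.0330e-01 -2.6102e+00  1.7481e+00  0.0000e+00]
 [ 5.1170e-01 -2.3190e-01  3.0330e-01  2.6104e+00 -1.7480e+00 -0.0000e+00]
 [ 5.1170e-01 -2.3190e-01  3.0330e-01 -2.6103e+00  1.7481e+00  0.0000e+00]]
axis y,z,res,xmax | leaf y, edge x, bore z
[[  0.85 222.65   0.37  36.     1.08  30.27 222.41]
 [  0.9  222.62   0.38  36.01   1.07  30.29 222.39]
 [  0.89 222.62   0.37  36.02   1.12  30.27 222.41]
 [  0.84 222.61   0.38  36.     1.12  30.24 222.4 ]
 [  0.85 222.67   0.36  36.08   1.1   30.31 222.43]
 [  0.87 222.65   0.36  36.05   1.08  30.31 222.4 ]]
```

Aligned within about 0.3 mm in every direction, with no contact force on the tool; handing in.

```bash
python3 -c "
from station import ctrl
print(ctrl.finish_job())"
```

```text
the job is handed in; nothing more can be done
None
```

I handed the job in with the leaf held upright and free in the blue bracket's gap, its bore within about 0.3 mm of the hinge axis by camera measurement and its bumper side on the orange-striped side; the result isn't known yet.

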